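Open the recipe box

ROBOT

A 6-joint arm with a two-finger parallel gripper is mounted at the origin on a cart in front of the work surface, level with it; the furniture and walls round the work are solid. World frame = base frame: x ahead of the robot, y to its left, z up, the work surface at z = 0. Lengths are in m, angles in rad, forces in N, time in s.
With the tool pointing down it reaches from about 0.25 to 0.775 m from the base axis. Payload 4 kg.
Tool frame: the origin (TCP) lies at the centre of the arm's flange, where the gripper is bolted on; the fingertips stand 199 mm ahead of it and the grasp point (between the pads) lies 180 mm ahead of it (robot.tcp_to_tips is the distance from the TCP to the fingertips, in m); z points along the fingers, y is the line along which they close (so a half turn about z gives the same grasp; the last joint's range is limited). The gripper opens to 94 mm and grips with 3 to 60 N. Pads are 16 mm wide; open, the fingers measure 119 mm over their backs; the gripper's body (75 mm by 177 mm) begins 78 mm behind the grasp point.
Start: joints at [-1.388, 0.087, 1.371, -0, 1.684, -0.103], TCP at [0.155, -0.528, 0.405] pointing down, gripper open.
Joint ranges: [-3.1, 3.1], [-0.76, 2.03], [0.27, 2.55], [-1.08, 4.22], [0.17, 2.65], [-2.57, 2.57]. Speed limits (rad/s): [2.79, 2.79, 3.14, 3.14, 3.14, 3.14].

INTERFACE

Orientations are given as [roll, pitch, yaw] about the fixed x, y, z axes, in that order (R = Rz(yaw) Ry(pitch) Rx(roll)).
In Python, from bench import telemetry, snapshot, ticket, robot gives the robot as it stands.
- The arm moves only by the tool apply_moves, never from a script. Its argument "moves" is a list that holds one entry, the list of rows, each a list of 5 numbers: the shift along the tool's x, y, z in units of 50 mm (1.0 is 50 mm), then the turn about the tool's z in units of 10 degrees (1.0 is 10 degrees), then the closure, from 0 (fully open) to 1 (shut). A call has 1 to 10 rows; each row is the pose to reach, as a shift and turn from the pose commanded when the call began, along the tool's axes at that moment; what a row does not reach only later rows make up. A row lasts 1/8 s, in which the tool goes at most 62.5 mm and 10.7 degrees, less where a joint would pass 70% of its speed; a pose out of reach is approached as far as the arm can. A call with a gripper value outside its range is refused whole. The fingers move at their own pace and stop on an object; the grip force is fixed at half the most. Time passes only in rows, so rows that repeat a pose let the fingers close. It gives the time, the measured TCP pose, the force, the opening and the grip force at its end, in the units of the state.
- telemetry.get_obs(): the state, without advancing time (a new reading comes with each control period).
- snapshot(name): name is "scene" or "top"; returns a dict with "image" (400x640x3 uint8, red, green, blue), "fovy" (degrees; the focal length in pixels is half the picture's height over the tangent of half this angle, whatever the lens; pixels are square), "cx", "cy" (the principal point, pixels), "R" (3x3) and "t" (3): a world point X has camera coordinates R X + t. Camera axes: x right, y down, z forward; pixel columns grow to the right and rows downward; lengths in m; the calibration is good to about 2 mm. A picture is of the moment at which its call begins. There is no depth.
- ticket.close_job(): hands the job in; it is judged then, once.
The state is a dict: "time": time; "joint_positions": joint angles; "qvel": joint speeds; "joint_torque": joint torques, N m; "tool_pos": TCP position; "ee_rot": TCP orientation; "wrist_force": force on the tool from outside, world axes, zero at the start; "wrist_torque": the same for the moment, N m; "width": finger opening in m; "finger_force": force on a finger pad.
Only numpy, scipy, OpenCV 4.12 (cv2) and the standard library are available. Lean on these libraries where they do the work, as an engineer would, in place of code of your own. Each camera call takes 0.05 s, during which the arm holds its last target. There are 200 camera calls.

TASK

The round kitchen timer stands in the way in front of the green recipe box. Push the timer along the table to one side, left or right, until no part of it is in front of the box any more, keeping it flat on the table and never picking it up; then flip the lid up and right over, pushing with the fingers at its brass front tab, until it stays open by itself. Leave the other things on the table where they are.

Things in the scene. Friction and masses are not known exactly. Their poses are not given: they have to be found in the camera images.
- box: green tin recipe box, fixed, 106 (x) x 152 (y) x 76 mm high with the lid shut, its tab rising to 95 mm. Origin: centre of its underside, on the table. +x points from its front (the tab's side, towards the robot) to its hinge side, +y along its length to the robot's left, z up; turned by up to about 0.35 rad.
- lid_hinge (a point): middle of the lid's hinge axis, along the box's upper rear edge: 54 mm behind the box's origin (its +x) and 74 mm above the table. The hinge axis is parallel to the box's y.
- box_lid (a joint): lid angle: 0 shut, grows as the front rises, 1.57 upright, 1.83 stop (leaning back). Almost free hinge: below about 1.5 the lid falls shut, from about 1.65 it stays open by its weight. Shallow tin cover, 0.09 to 0.15 kg, its skirt reaching 14 mm below the hinge axis round front and sides; the front skirt is 107 mm from the axis.
- tab_end (a point): middle of the outer edge (6 mm bead) of the lid's brass finger tab: a plate 50 mm wide (y), 3 mm thick, in the middle of the lid's front, sloping out and up at 45 degrees. Lid shut: 130 mm in front of the hinge axis, 18 mm above it, 23 mm in front of the lid's skirt, free space below. Carried up and back round the hinge it opens the lid; a push straight back on the shut lid only jams.
- timer: round red and white kitchen timer, loose, 69 mm across, 54 mm high (body 44 mm, ridge on top), 0.13 to 0.27 kg, upright on the table in front of the box. Origin: centre of its underside; yaw does not matter. No part of it is in front of the box once its centre is over 110 mm left or right of the box's centre line (along the box's y).
- salt: glass salt shaker, loose bystander, 44 mm across, 90 mm high, beside the box on its left (+y) end. Origin: centre of its underside.
- butter: wrapped block of butter, loose bystander, 73 x 102 x 37 mm high, beside the box on its right (-y) end. Origin: centre of its underside.
Mind the look-alikes: they are no part of the job. Several things look just like the timer: the one meant starts farthest to the robot's right.

How it is judged:
By the outcome, as a careful person would: the job done as asked, in the order asked, and still so for the second after the job is handed in, with the robot touching nothing.
It also fails if it takes over 58 s, if anything falls off the work surface, if the arm or the gripper's body presses on something with over 40 N, if the wrist force passes 120 N, or if a joint passes its speed limit or range.

## Working session

There is one attempt and no reset: what is moved stays moved. The work goes in short steps, Python scripts to look and compute and a tool call to move; the robot and the scene stay as the last step left them, time stands still between calls to the robot, and variables do not carry over. Pictures are saved under pics/ and viewed, at most 13 in all, crops included, and the job is handed in when it is done.

Besides the shell and the picture viewer there is one more tool, called after ">>>" as a command line: name --argument value ..., lists and objects as JSON in quotes. apply_moves: Moves the arm, as the interface text tells. Its arguments: {"type":"object","properties":{"moves":{"type":"array","items":{"type":"array","items":{"type":"array","items":{"type":"number"}}}}},"required":["moves"]}

```bash
mkdir -p pics
cat > h.py <<'E'
import numpy as np, cv2
from bench import telemetry, snapshot, ticket, robot
def snap(n,f):
    s=snapshot(n); cv2.imwrite('pics/'+f,cv2.cvtColor(s['image'],cv2.COLOR_RGB2BGR)); return s
def ray(s,u,v,z):
    f=s['image'].shape[0]/2/np.tan(np.radians(s['fovy'])/2)
    R=np.array(s['R']);t=np.array(s['t'])
    d=R.T@np.array([(u-s['cx'])/f,(v-s['cy'])/f,1]); c=-R.T@t
    return c+d*(z-c[2])/d[2]
def proj(s,X):
    f=s['image'].shape[0]/2/np.tan(np.radians(s['fovy'])/2)
    p=np.array(s['R'])@np.array(X)+np.array(s['t']); return f*p[0]/p[2]+s['cx'],f*p[1]/p[2]+s['cy']
E
python3 - <<'E'
from h import *
for n in('top','scene'):
    s=snap(n,n+'0.png'); print(n,s['fovy'],s['cx'],s['cy'],-np.array(s['R']).T@s['t'])
    np.save(n+'0.npy',s,allow_pickle=True)
o=telemetry.get_obs(); print({k:o[k] for k in('time','tool_pos','ee_rot','width','wrist_force')})
E
```

```text
top 42.004049165683476 323.14639728579414 205.12840556425166 [0.30578165 0.0911399  1.39720428]
scene 46.238887571415816 320.5230454440035 198.6849471323751 [0.1007882  0.82268223 0.64723655]
{'time': 0.1, 'tool_pos': array([ 0.15504027, -0.52759841,  0.40362022]), 'ee_rot': array([-3.13961700e+00, -1.84603410e-04,  2.85831264e-01]), 'width': 0.09414319916309713, 'wrist_force': array([-0.34299122,  0.47093545, -0.28650747])}
```

View pics/top0.png

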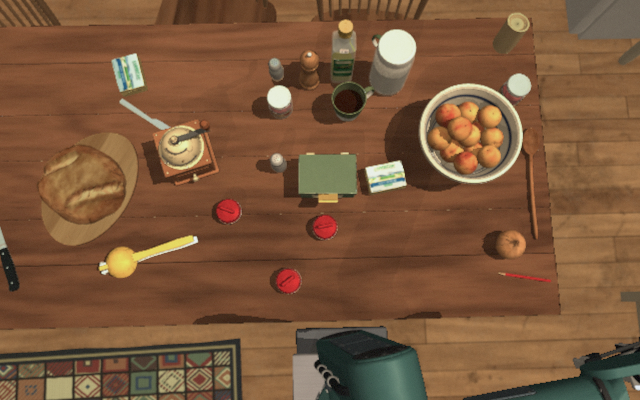

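View pics/scene0.png

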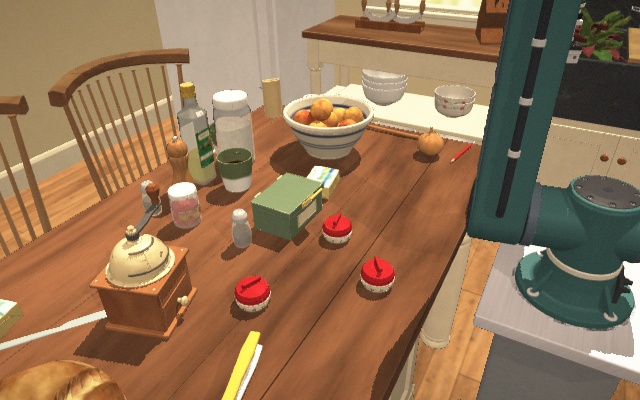

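The target timer is the rightmost of the three red ones, at top-view pixel (324,227). It stands in front of the green box (327,175), whose brass tab is at (328,198). The salt is at (277,162) and the butter at (386,177). The table to the right of the timer is clear.

Run:
```python
from h import *
s=np.load('top0.npy',allow_pickle=True).item(); c=np.load('scene0.npy',allow_pickle=True).item()
hsv=cv2.cvtColor(s['image'],cv2.COLOR_RGB2HSV); 
m=((hsv[...,0]<6)|(hsv[...,0]>172))&(hsv[...,1]>190)&(hsv[...,2]>110)
n,l,st,ce=cv2.connectedComponentsWithStats(m.astype(np.uint8))
for i in range(1,n):
    if st[i,4]>150: print('red',st[i],ce[i],ray(s,*ce[i],.044))
g=cv2.inRange(hsv,(35,40,30),(90,255,200)); g[:, :280]=0; g[:,370:]=0; g[:145]=0; g[215:]=0
k=max(cv2.findContours(g,0,2)[0],key=cv2.contourArea); r=cv2.minAreaRect(k); print(r)
bp=np.array([ray(s,*p,.076) for p in cv2.boxPoints(r)]);print(bp, np.linalg.norm(np.diff(bp,axis=0),axis=1))
y=cv2.inRange(hsv,(18,110,120),(32,255,255)); y[:185]=0;y[210:]=0;y[:,:300]=0;y[:,360:]=0
n,l,st,ce=cv2.connectedComponentsWithStats(y)
for i in range(1,n): print('brass',st[i],ce[i],ray(s,*ce[i],.088))
cv2.imwrite('pics/crop0.png',cv2.resize(cv2.cvtColor(s['image'][140:250,250:420],cv2.COLOR_RGB2BGR),None,fx=4,fy=4,interpolation=2))
for nm,u,v,z in(('salt',277,162,.08),('butter',386,177,.037)): print(nm,ray(s,u,v,z))
```

```text
red [216 199  23  24 346] [226.96242775 210.08381503] [0.52427382 0.32178279 0.044     ]
red [314 216  22  23 329] [325.06079027 226.43768997] [0.47456617 0.06564154 0.044     ]
red [277 269  22  24 352] [287.21306818 280.75568182] [0.33655307 0.16671252 0.044     ]
((327.0, 175.5), (41.0, 56.0), 90.0)
[[ 0.6601125   0.12914928  0.076     ]
 [ 0.65665142 -0.01719365  0.076     ]
 [ 0.54768867 -0.01317382  0.076     ]
 [ 0.55124454  0.13123674  0.076     ]] [0.14638386 0.10903688 0.14445434]
brass [317 194  21   9 161] [327.53416149 197.8447205 ] [0.54243169 0.05813926 0.088     ]
salt [0.64166385 0.18647692 0.08      ]
butter [ 0.60443882 -0.1011323   0.037     ]
```

View pics/crop0.png

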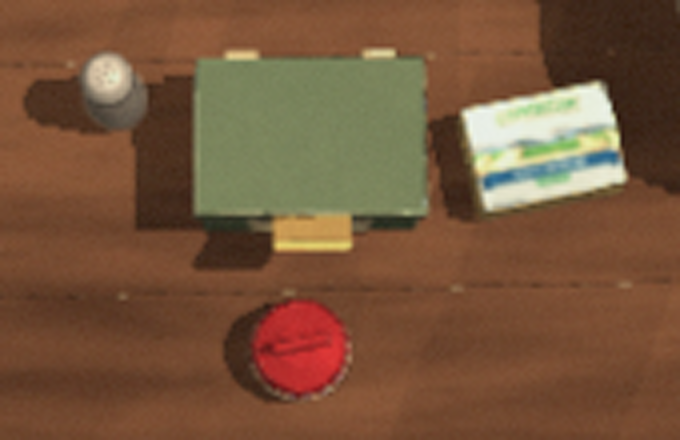

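The crop shows the box nearly square to the robot, with its yaw about -0.024 rad and its centre near (0.604, 0.058). The timer is at about (0.474, 0.066). I'll push the timer right with half-open fingers cradling it, so first I move to a spot on its left.

>>> apply_moves --moves '[[[10, -11.4, 0, -7.36, 0.52], [10, -11.4, 0, -7.36, 0.52], [10, -11.4, 0, -7.36, 0.52], [10, -11.4, 0, -7.36, 0.52], [10, -11.4, 0, -7.36, 0.52], [10, -11.4, 0, -7.36, 0.52], [10, -11.4, 0, -7.36, 0.52], [10, -11.4, 0, -7.36, 0.52], [10, -11.4, 0, -7.36, 0.52], [10, -11.4, 0, -7.36, 0.52]]]'

```text
time: 1.35
tool_pos: [0.4182, 0.0415, 0.4045]
ee_rot: [3.141, 0.001, 1.571]
wrist_force: [0.3, -0.6, 0.4]
width: 0.045
finger_force: 0.0
```

>>> apply_moves --moves '[[[2.3, 1.1, 0, 0, 0.52], [2.3, 1.1, 0, 0, 0.52], [2.3, 1.1, 2, 0, 0.52], [2.3, 1.1, 3.5, 0, 0.52], [2.3, 1.1, 3.5, 0, 0.52], [2.3, 1.1, 3.5, 0, 0.52]]]'

```text
time: 2.1
tool_pos: [0.4708, 0.1539, 0.2247]
ee_rot: [-3.13, 0.002, 1.571]
wrist_force: [-0.3, -0.6, 0.8]
width: 0.045
finger_force: 0.0
```

Run:
```python
from h import *
s=snap('scene','scene1.png'); print(telemetry.get_obs()['tool_pos'])
```

```text
[0.47242228 0.15414745 0.22828865]
```

>>> apply_moves --moves '[[[0, 0.05, 0.2, 0, 0.52], [-0.4, 0.05, 0.2, 0, 0.52], [-0.7, 0.05, 0.2, 0, 0.52], [-0.95, 0.05, 0.2, 0, 0.52], [-1.2, 0.05, 0.2, 0, 0.52], [-1.45, 0.05, 0.2, 0, 0.52], [-1.7, 0.05, 0.2, 0, 0.52], [-1.95, 0.05, 0.2, 0, 0.52], [-2.2, 0.05, 0.2, 0, 0.52], [-2.4, 0.05, 0.2, 0, 0.52]]]'

```text
time: 3.4
tool_pos: [0.4756, 0.0335, 0.2199]
ee_rot: [3.141, -0.0, 1.57]
wrist_force: [-0.4, 3.3, 3.5]
width: 0.0451
finger_force: 2.3
```

Run:
```python
from h import *
s=snap('scene','scene2.png'); print(telemetry.get_obs()['tool_pos'])
```

```text
[0.47559781 0.03266541 0.2197423 ]
```

View pics/scene2.png

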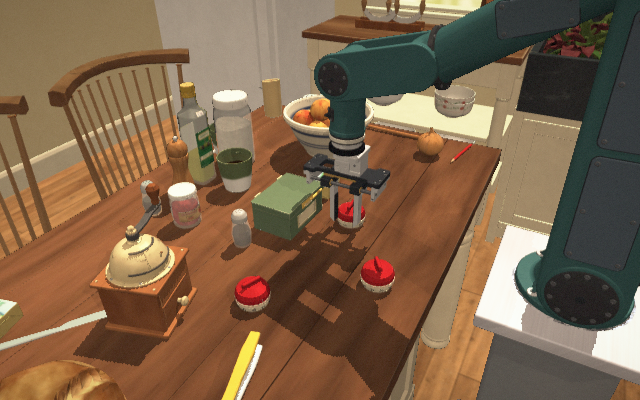

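The timer at (350,213) is upright and cradled between the fingers, and nothing else has moved. I'll keep pushing, then back off and lift.

>>> apply_moves --moves '[[[-0.25, 0, 0, 0, 0.52], [-0.5, 0, 0, 0, 0.52], [-0.75, 0, 0, 0, 0.52], [-1.0, 0, 0, 0, 0.52], [-1.25, 0, 0, 0, 0.52], [-1.5, 0, 0, 0, 0.52], [-1.65, 0, 0, 0, 0.52], [-1.75, 0, 0, 0, 0.52], [-1.75, 0, 0, 0, 0.52]]]'

```text
time: 4.58
tool_pos: [0.4754, -0.0537, 0.2195]
ee_rot: [-3.141, 0.001, 1.57]
wrist_force: [-0.2, -0.4, 0.8]
width: 0.0454
finger_force: 0.3
```

>>> apply_moves --moves '[[[0.3, 0, 0, 0, 0.52], [0.7, -0.6, 0, 0, 0.52], [1.2, -0.8, -1, 0, 0.6], [2, -0.8, -2, 0, 1], [2.2, -0.8, -2, 1, 1], [2.2, -0.8, -2, 2, 1], [2.2, -0.8, -2, 3, 1], [2.2, -0.8, -2, 4, 1], [2.2, -0.8, -2, 5, 1], [2.2, -0.8, -2, 6, 1]]]'

```text
time: 5.82
tool_pos: [0.4352, 0.0577, 0.3194]
ee_rot: [3.141, 0.001, 0.519]
wrist_force: [-0.2, 0.2, -0.4]
width: 0.0006
finger_force: 0.0
```

Run:
```python
from h import *
s=snap('top','top3.png'); o=telemetry.get_obs(); print(o['tool_pos'],o['ee_rot'],o['joint_positions'],o['wrist_force'])
hsv=cv2.cvtColor(s['image'],cv2.COLOR_RGB2HSV); 
m=((hsv[...,0]<6)|(hsv[...,0]>172))&(hsv[...,1]>190)&(hsv[...,2]>110)
n,l,st,ce=cv2.connectedComponentsWithStats(m.astype(np.uint8))
for i in range(1,n):
    if st[i,4]>100: print('red',st[i],ce[i],ray(s,*ce[i],.044))
```

```text
[0.43519417 0.05765306 0.31936404] [3.14143412e+00 5.76723652e-04 5.15055140e-01] [ 2.56579101e-03 -1.30369261e-01  1.75407476e+00 -4.21545023e-04
  1.51831205e+00  1.05832914e+00] [0.34674878 0.24971023 0.01841001]
red [217 199  22  23 320] [227.1      209.646875] [0.52542587 0.32142677 0.044     ]
red [372 216  22  22 332] [382.71084337 226.45180723] [ 0.47070494 -0.08533002  0.044     ]
red [277 269  22  24 324] [286.86111111 280.64814815] [0.33685053 0.16761161 0.044     ]
```

View pics/top3.png

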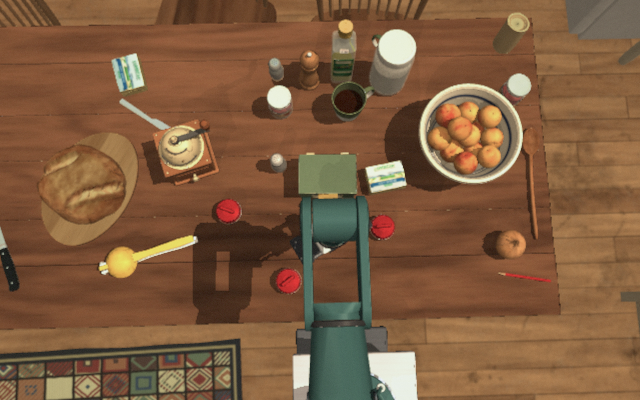

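The top view shows the timer at pixel (383,226), which is (0.471, -0.085). That is about 145 mm off the box's centre line, and the bystanders haven't moved. Next I turn the tool square to the box.

>>> apply_moves --moves '[[[0.8, 0.41, 0, 1, 1], [0.8, 0.41, 0, 2, 1], [0.8, 0.41, 0, 3.1, 1], [0.8, 0.41, 0, 3.1, 1], [0.8, 0.41, 0, 3.1, 1]]]'

```text
time: 6.5
tool_pos: [0.4802, 0.0594, 0.3196]
ee_rot: [3.141, 0.0, -0.014]
wrist_force: [-0.5, 1.5, -0.3]
width: 0.0005
finger_force: 0.0
```

>>> apply_moves --moves '[[[0, 0, 0.5, 0, 1], [0, 0, 1, 0, 1], [0, 0, 1.5, 0, 1], [0, 0, 1.5, 0, 1], [0, 0, 1.5, 0, 1]]]'

```text
time: 7.12
tool_pos: [0.4807, 0.0591, 0.2457]
ee_rot: [3.142, -0.002, -0.017]
wrist_force: [0.2, 0.5, 0.6]
width: 0.0004
finger_force: 0.0
```

Run:
```python
from h import *
s=snap('scene','scene4.png'); o=telemetry.get_obs(); print(o['tool_pos'],o['ee_rot'],o['wrist_force'])
cv2.imwrite('pics/crop4.png',cv2.resize(cv2.cvtColor(s['image'][130:260,230:430],cv2.COLOR_RGB2BGR),None,fx=4,fy=4,interpolation=2))
b=np.array([.604,.0575]);c,sn=np.cos(-.024),np.sin(-.024)
for y in(-25,0,25):
  X=b+np.array([[c,-sn],[sn,c]])@[-.076,y/1000]; print(X,4*(np.array(proj(s,[*X,.092]))-[230,130]))
```

```text
[0.48093113 0.05904305 0.24611346] [ 3.14148243e+00 -2.59170713e-03 -1.70160398e-02] [ 0.12226776  0.97478994 -0.03155993]
[0.52742194 0.03433102] [376.32270482 238.67471992]
[0.52802189 0.05932382] [354.03511604 259.5381254 ]
[0.52862183 0.08431663] [330.95388849 281.14445592]
```

View pics/crop4.png

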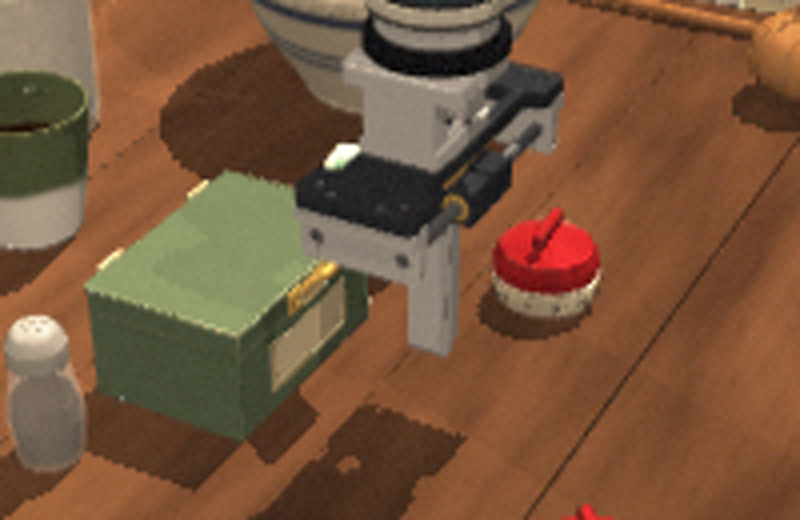

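The crop shows the closed fingers in front of the box, in line with the brass tab, which is near crop pixel (315,285). They stand a few centimetres short of it. I'll approach until they touch.

>>> apply_moves --moves '[[[0.3, 0, 0, 0, 1], [0.55, 0, 0, 0, 1], [0.65, 0, 0, 0, 1], [0.7, 0, 0, 0, 1], [0.74, 0, 0, 0, 1], [0.74, 0, 0, 0, 1]]]'

```text
time: 7.92
tool_pos: [0.5174, 0.0583, 0.2446]
ee_rot: [3.141, 0.0, -0.018]
wrist_force: [0.1, 0.5, 0.6]
width: 0.0006
finger_force: 0.0
```

>>> apply_moves --moves '[[[0.04, 0, -0.02, 0, 1], [0.07, 0, -0.1, 0, 1], [0.1, 0, -0.2, 0, 1], [0.13, 0, -0.3, 0, 1], [0.16, 0, -0.4, 0, 1], [0.2, 0, -0.5, 0, 1], [0.24, 0, -0.6, 0, 1], [0.24, 0, -0.6, 0, 1]]]'

```text
time: 8.93
tool_pos: [0.5281, 0.0582, 0.2743]
ee_rot: [3.141, 0.007, -0.018]
wrist_force: [-8.2, -0.1, 1.0]
width: 0.0006
finger_force: 3.8
```

Run:
```python
from h import *
s=snap('scene','scene5.png'); o=telemetry.get_obs(); print(o['tool_pos'],o['ee_rot'],o['wrist_force'])
cv2.imwrite('pics/crop5.png',cv2.resize(cv2.cvtColor(s['image'][130:260,230:430],cv2.COLOR_RGB2BGR),None,fx=4,fy=4,interpolation=2))
```

```text
[0.52803243 0.05819725 0.27410772] [ 3.14133731  0.00662821 -0.01772277] [-6.87099354 -0.09448864  1.06042318]
```

View pics/crop5.png

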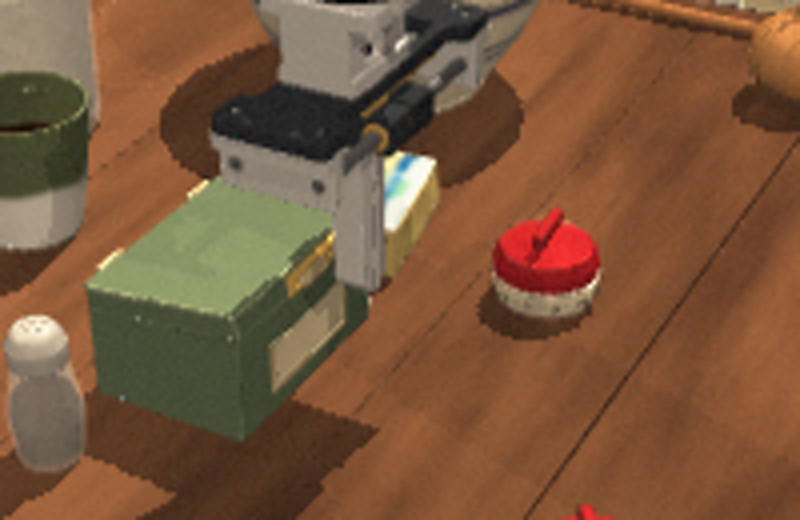

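The lid's front-left corner has moved up from crop pixel (240,333) to about (240,318), so the lid has begun to lift with the fingers against the tab. The rear corners haven't moved. I'll carry on up and back.

>>> apply_moves --moves '[[[0.03, 0, -0.1, 0, 1], [0.06, 0, -0.2, 0, 1], [0.1, 0, -0.3, 0, 1], [0.14, 0, -0.4, 0, 1], [0.18, 0, -0.45, 0, 1]]]'

```text
time: 9.6
tool_pos: [0.5365, 0.0581, 0.297]
ee_rot: [3.141, 0.009, -0.018]
wrist_force: [-12.4, -0.4, 5.3]
width: 0.0006
finger_force: 6.1
```

Run:
```python
from h import *
s=snap('scene','scene6.png'); o=telemetry.get_obs(); print(o['tool_pos'],o['ee_rot'],o['wrist_force'])
cv2.imwrite('pics/crop6.png',cv2.resize(cv2.cvtColor(s['image'][130:260,230:430],cv2.COLOR_RGB2BGR),None,fx=4,fy=4,interpolation=2))
```

```text
[0.5365886  0.05808112 0.297331  ] [ 3.14128436  0.00894354 -0.01763457] [-12.21537685   0.15060943   4.64394417]
```

View pics/crop6.png

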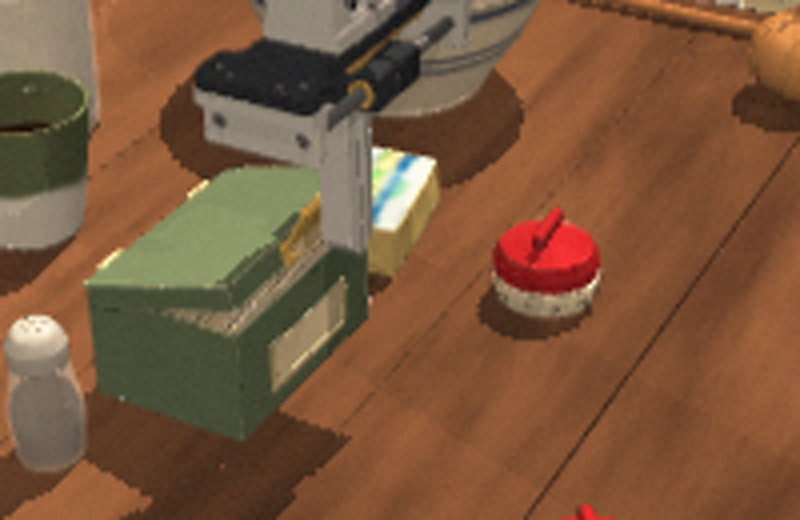

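The lid is clearly ajar now, with a gap below the skirt around crop pixel (230,310), and the fingers bear on the tab near (310,225). I'll follow the arc and raise the fingertips closer to the bead so they clear the skirt.

>>> apply_moves --moves '[[[0.05, 0, -0.15, 0, 1], [0.1, 0, -0.3, 0, 1], [0.17, 0, -0.45, 0, 1], [0.23, 0, -0.6, 0, 1], [0.32, 0, -0.75, 0, 1], [0.41, 0, -0.9, 0, 1], [0.5, 0, -1.03, 0, 1], [0.6, 0, -1.16, 0, 1], [0.71, 0, -1.27, 0, 1], [0.82, 0, -1.35, 0, 1]]]'

```text
time: 10.9
tool_pos: [0.5798, 0.0573, 0.3652]
ee_rot: [3.142, -0.0, -0.018]
wrist_force: [-1.7, -0.3, 0.8]
width: 0.0006
finger_force: 0.6
```

Run:
```python
from h import *
s=snap('scene','scene7.png'); o=telemetry.get_obs(); print(o['tool_pos'],o['ee_rot'],o['wrist_force'])
cv2.imwrite('pics/crop7.png',cv2.resize(cv2.cvtColor(s['image'][90:240,220:400],cv2.COLOR_RGB2BGR),None,fx=4,fy=4,interpolation=2))
```

```text
[0.58028682 0.05719498 0.36566107] [ 3.14157415e+00 -1.75165274e-03 -1.79345338e-02] [-0.22755808  0.70440676  1.39606024]
```

View pics/crop7.png

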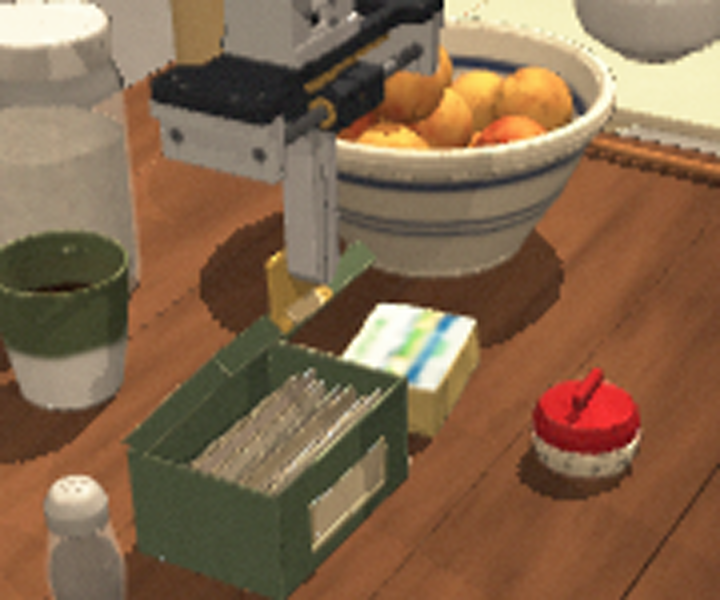

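The lid is at about 50° with the fingertips on the tab near crop pixel (305,285), clear of the skirt. I'll keep going over the top.

>>> apply_moves --moves '[[[0.2, 0, -0.18, 0, 1], [0.4, 0, -0.3, 0, 1], [0.65, 0, -0.37, 0, 1], [0.9, 0, -0.43, 0, 1], [1.12, 0, -0.46, 0, 1], [1.34, 0, -0.47, 0, 1], [1.55, 0, -0.46, 0, 1], [1.75, 0, -0.44, 0, 1], [1.95, 0, -0.41, 0, 1], [2.1, 0, -0.39, 0, 1]]]'

```text
time: 12.2
tool_pos: [0.6851, 0.0553, 0.3833]
ee_rot: [3.141, 0.001, -0.018]
wrist_force: [0.0, -0.3, 0.3]
width: 0.0007
finger_force: 0.4
```

>>> apply_moves --moves '[[[0.1, 0, 0, 0, 1], [0.14, 0, 0, 0, 1], [0.14, 0, 0, 0, 1]]]'

```text
time: 12.58
tool_pos: [0.6897, 0.0553, 0.3834]
ee_rot: [3.141, 0.01, -0.018]
wrist_force: [-8.9, -0.2, 4.0]
width: 0.0004
finger_force: 4.1
```

Run:
```python
from h import *
s=snap('scene','scene8.png'); o=telemetry.get_obs(); print(o['tool_pos'],o['ee_rot'],o['wrist_force'])
cv2.imwrite('pics/crop8.png',cv2.resize(cv2.cvtColor(s['image'][90:240,200:400],cv2.COLOR_RGB2BGR),None,fx=4,fy=4,interpolation=2))
```

```text
[0.6896542  0.05534761 0.38344638] [ 3.1411398   0.00998929 -0.01769658] [-8.94048496 -0.05938202  3.99770784]
```

View pics/crop8.png

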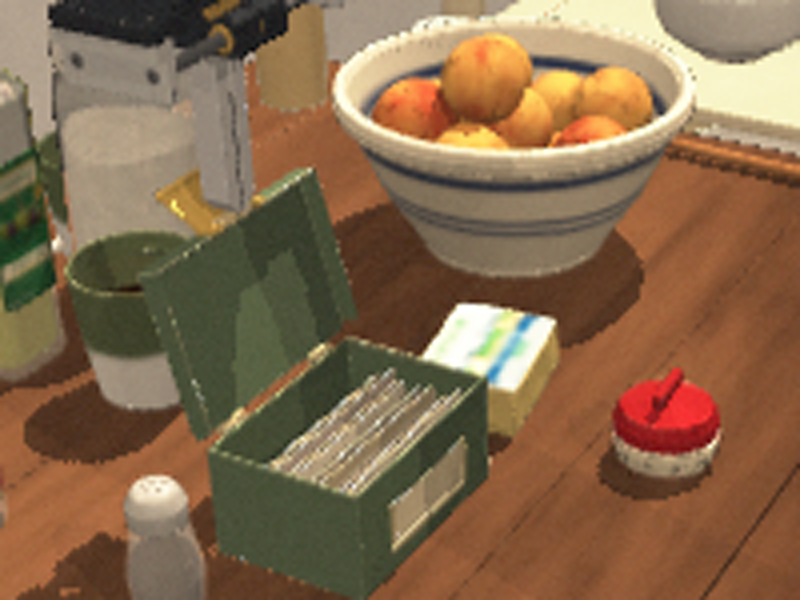

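The lid leans back against its stop, with the fingers still on the tab at crop pixel (220,205). I'll ease off, lift clear and back away.

>>> apply_moves --moves '[[[-0.1, 0, 0, 0, 1], [-0.15, 0, -0.3, 0, 1], [-0.15, 0, -0.8, 0, 1], [-0.3, 0, -1.4, 0, 1], [-1, 0, -1.6, 0, 1], [-2, 0, -1.6, 0, 1], [-3, 0, -1.6, 0, 1], [-4, 0, -1.6, 0, 1], [-4, 0, -1.6, 0, 1], [-4, 0, -1.6, 0, 1]]]'

```text
time: 13.88
tool_pos: [0.4917, 0.0588, 0.4652]
ee_rot: [3.142, -0.003, -0.018]
wrist_force: [-0.1, 0.1, 0.3]
width: 0.0003
finger_force: 0.0
```

Run:
```python
from h import *
s=snap('scene','scene9.png'); o=telemetry.get_obs(); print(o['tool_pos'],o['wrist_force'],o['time'])
```

```text
[0.49221141 0.05873825 0.46484586] [ 0.06994729  0.37898852 -0.28054156] 13.925
```

View pics/scene9.png

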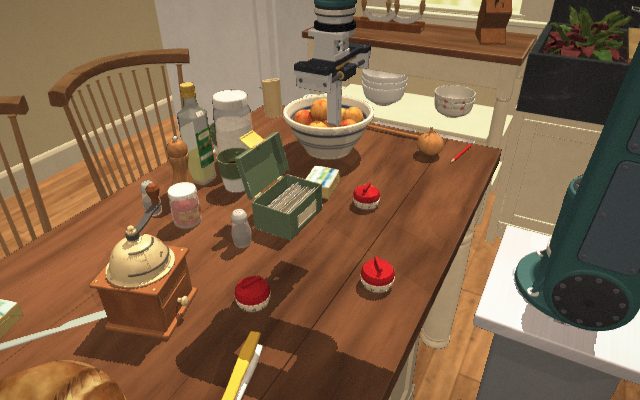

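The lid stands open by itself at (262,165). The timer is flat at (366,197), clear of the box front, the bystanders haven't moved and the robot is touching nothing.

```bash
python3 -c "
from bench import ticket
print(ticket.close_job())"
```

```text
the job is handed in; nothing more can be done
None
```

The timer was pushed flat along the table to the right, about 145 mm off the box's centre line, the lid was flipped over by its tab and stays open by itself, and the job was handed in at about 14 s.

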